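Load a board carrier into a guarded test jig

ROBOT

A 7-joint arm with a two-finger parallel gripper is mounted at the origin on the work surface. World frame = base frame: x ahead of the robot, y to its left, z up, the work surface at z = 0. Lengths are in m, angles in rad, forces in N, time in s.
With the tool pointing down it reaches from about 0.4 to 0.875 m from the base axis. Payload 19.3 kg.
Tool frame: the origin (TCP) lies between the finger pads; the fingertips stand 17 mm ahead of it and the grasp point (between the pads) lies 2 mm behind it (bot.finger_overhang is the distance from the TCP to the fingertips, in m); z points along the fingers, y is the line along which they close (so a half turn about z gives the same grasp; the last joint's range is limited). The gripper opens to 85 mm and grips with 20 to 120 N. Pads are 22 mm wide; open, the fingers measure 114 mm over their backs; the gripper's body (76 mm by 85 mm) begins 54 mm behind the grasp point. The pads swing forward as they close: fully open they stand 13 mm farther back than shut.
Start: joints at [1.18, 0.521, -0.036, 1.599, 0.021, 1.021, -0.113], TCP at [0.197, -0.593, 0.248] pointing down, gripper open.
Joint ranges: [-2.91, 2.91], [-0.3, 2.13], [-1.5, 1.42], [0.17, 2.43], [-1.26, 4.41], [0.16, 1.93], [-2.52, 2.52]. Speed limits (rad/s): [1.89, 1.89, 2.39, 2.39, 3.01, 3.01, 3.01].

INTERFACE

Orientations are given as [roll, pitch, yaw] about the fixed x, y, z axes, in that order (R = Rz(yaw) Ry(pitch) Rx(roll)).
In Python, from workcell import observe, grab_frame, bot gives the robot as it stands.
- The arm moves only by the shell command python3 -m crank 'ROWS' [FORCE]. ROWS is a JSON object of lists of equal length, an entry for each row: "linear": the shift along the world's x, y, z each as a share of 0.25 m, from -1 to 1, a list of three; "delta_rot": the turn, a rotation vector about the world's x, y, z each as a share of 30 degrees, from -1 to 1, a list of three; "fingers": the opening, from -1 (shut) to 1 (fully open). In form: {"linear": [[dx, dy, dz], ...], "delta_rot": [[rx, ry, rz], ...], "fingers": [fingers, ...]}. A call has 1 to 5 rows; each row is the pose to reach, as a shift and turn from the pose commanded when the call began; what a row does not reach only later rows make up. A row lasts 1/10 s, in which the tool goes at most 50 mm and 8.59 degrees, less where a joint would pass 70% of its speed; a pose out of reach is approached as far as the arm can. A call with a number of a shift or a turn outside -1 to 1 is refused whole. A call with a gripper value outside its range is refused whole. The fingers move at their own pace and stop on an object; FORCE is the grip in N (left out, the last holds). Time passes only in rows, so rows that repeat a pose let the fingers close. It gives the time, the measured TCP pose, the force, the opening and the grip force at its end, in the units of the state.
- observe(): the state, without advancing time (a new reading comes with each control period).
- grab_frame(name): name is "scene" or "top"; returns a dict with "image" (384x512x3 uint8, red, green, blue), "mtx" (3x3 intrinsics, pixels), "xyz" and "orientation" of the camera in the world. Camera axes: x right, y down, z forward; pixel columns grow to the right and rows downward; lengths in m; the calibration is good to about 2 mm. A picture is of the moment at which its call begins. There is no depth.
- bot.job_done(): hands the job in; it is judged then, once.
The state is a dict: "clock": time; "qpos": joint angles; "qd": joint speeds; "joint_efforts": joint torques, N m; "position": TCP position; "tool_rot": TCP orientation; "force": force on the tool from outside, world axes, zero at the start; "moment": the same for the moment, N m; "grip_width": finger opening in m; "finger_force": force on a finger pad.
Only numpy, scipy, OpenCV 4.12 (cv2) and the standard library are available. Lean on these libraries where they do the work, as an engineer would, in place of code of your own. Each camera call takes 0.05 s, during which the arm holds its last target. There are 200 camera calls.

TASK

Load the test jig: press the thumb lever so that the latch bar lifts out of its catch, and swing the clear guard gate wide open. Then set the board carrier flat in the sprung nest and press it down, gently as there are delicate probes below, until the spring catch holds it down. Leave the gate standing wide open for the test leads, and leave the other things on the bench where they are.

Things in the scene. Friction and masses are not known exactly. Their poses are not given: they have to be found in the camera images.
- jig: The test jig, fixed to the bench: grey base box 252 x 150 mm, 30 mm high, from x -97 to +155 mm. Origin on the bench straight below the nest's centre; z up. A hinge pillar at x +122, y 0 mm carries the guard gate; a catch post stands at x -79, y 0 mm.
- catch_slot (a point): Floor of the latch's catch, on the top of the 12 x 36 mm post, 126 mm over the bench, fixed to the jig and with its axes: an open-topped slot 20 mm wide in y, between two steel cheeks 12 mm higher (tops at 138 mm). The nose of the latch bar hangs in it and reaches 10 mm below the tops of the cheeks.
- gate (a joint): Angle of the guard gate about its upright hinge, rad: 0 closed and latched, grows as its free end swings level to the jig's +y side (clockwise from above), 1.75 at its stop; wide open is above 1.4. Stays where it is left; about 0.05 N m to move.
- gate_hinge (a point): On the gate's hinge axis, 124 mm over the bench; turns with the gate, -x points to its free end. The gate: level aluminium frame with clear panel and clear side skirts, from x -47 to -177 mm, 100 mm wide; frame top 118, panel top 112, skirt underside 90 mm over the bench. Closed, it lies along the jig's -x and shuts the nest off from above.
- gate_pull (a point): Middle of the gate's upright round black pull post, 16 mm across, from 118 to 154 mm over the bench (this point at 140 mm). It stands on a corner of the frame's free end, at x -169, y -42 mm in the frame of gate_hinge.
- latch (a joint): Angle of the latch bar on its level pivot pin, rad: 0 at rest, nose in the catch; grows as the thumb lever is pressed down, 0.30 at its stop; the nose clears the cheeks above 0.2. Falls back by its weight; 1 to 2 N on the lever lift it. Steel bar 12 mm wide along the gate's middle line; pin 142 mm from the hinge axis, 138 mm over the bench; nose 51 to 67 mm outward of the pin.
- thumb_top (a point): Centre of the thumb lever's top face: the upturned end of the latch bar, 42 mm from the pin towards the hinge; an upright steel piece 12 mm across the gate (point y), 16 mm along it (point x), 24 mm tall above the bar. Top 167 mm over the bench at rest; goes down 14 mm to the stop. 30 mm and more free at both sides. Axes: the bar's; at rest with the gate closed, the jig's.
- nest (a joint): How far the sprung nest platform is pushed down, m: 0 up, 0.019 hard stop. The carrier's weight does not sink it; pressing takes about 3 N at first, up to about 12 N. Somewhere between 0.013 and 0.017 (an adjusting screw sets it, each time differently, not shown) a spring catch snaps over its cross pin and holds it at that depth; let go before that, it springs up again.
- nest_floor (a point): Centre of the nest platform's top face, where the carrier's underside lies; 58 mm over the bench when up; x along its length, z up. Low corner fences, 8 mm high, leave an opening 110 (x) by 72 mm (y), 3 mm clear of the carrier all round. The spring catch stands beyond its +x end, lower than the fences.
- carrier: The board carrier: red plate with a green panel of round circuits, 104 (x) by 66 (y) by 8 mm thick, loose on the bench, about 0.2 kg. Origin: centre of its underside; z up. A bridge handle runs along x over its centre: aluminium bar 60 mm long, 12 mm thick (y), from 24 to 38 mm above the underside. It may lie in the nest either way round.
- parts_bin: Bystander: open black parts bin, 85 x 60 x 45 mm high; origin under its centre.
- solder_reel: Bystander: grey solder reel standing on its flange, 60 mm across, 46 mm high; origin under its centre.
- flux_bottle: Bystander: white flux bottle with a black cap, 44 mm across, 105 mm high; origin under its centre.
Things that resemble listed ones, but are neither listed nor needed, are in the scene too. There is more than one size of the carrier; the one meant has the size given above.

How it is judged:
On the way, in this order (a step that is already met when the one before it is completed fails the run):
1. the latch bar is lifted clear of its catch with the thumb lever (value of joint latch above 0.17 rad), for 0.05 s.
2. the guard gate is swung wide open (value of joint gate above 1.4 rad), for 0.2 s.
At the end, for the whole second after the job is handed in: The gate stands wide open (angle above 1.4 rad); the carrier lies flat in the nest (within 6 mm of its centre, within 3 mm of its floor, within 0.12 rad of its long direction, tilted less than 0.06 rad), at rest, and the nest is held down by its catch (more than 11.5 mm down), all let go (value of joint gate above 1.4 rad and value of joint nest above 0.0115 m and horizontal distance between carrier and nest_floor below 0.006 m and z of carrier in the frame of nest_floor between -0.003 and 0.003 m and angle between the x axis of carrier and the x axis of nest_floor, either way round below 0.12 rad and angle between carrier's own z axis and vertical below 0.06 rad and linear speed of carrier below 0.02 m/s); the robot touches nothing.
It fails at once if the carrier is pressed or dropped on the jig harder than 40 N (contact force between carrier and jig above 40 N).
It fails at once if the parts bin is moved more than 30 mm (distance of parts_bin from where it was at the start of the episode above 0.03 m).
It fails at once if the solder reel is moved more than 30 mm (distance of solder_reel from where it was at the start of the episode above 0.03 m).
It fails at once if the flux bottle is moved more than 30 mm (distance of flux_bottle from where it was at the start of the episode above 0.03 m).
It also fails if it takes over 70 s, if anything falls off the work surface, if the arm or the gripper's body presses on something with over 40 N, if the wrist force passes 120 N, or if a joint passes its speed limit or range.

## Working session

There is one attempt and no reset: what is moved stays moved. The work goes in short steps, Python scripts to look and compute and a shell command to move; the robot and the scene stay as the last step left them, time stands still between calls to the robot, and variables do not carry over. Pictures are saved under pics/ and viewed, at most 10 in all, crops included, and the job is handed in when it is done.

```bash
mkdir -p pics; ls; python3 - <<'E'
from workcell import observe, grab_frame, bot
import cv2
for n in ("scene","top"):
    f=grab_frame(n); print(n,f["mtx"],f["xyz"],f["orientation"])
    cv2.imwrite(f"pics/{n}0.png",cv2.resize(f["image"][:,:,::-1],(768,576),interpolation=cv2.INTER_CUBIC))
s=observe();print(s["position"],s["tool_rot"],s["clock"],s["grip_width"],bot.finger_overhang)
E
```

```text
pics
scene [[480.93867696   0.         256.93766385]
 [  0.         480.93867696 200.31406026]
 [  0.           0.           1.        ]] [ 1.31589188 -0.69878923  0.96136665] [-2.27310959  0.00507952  0.96557598]
top [[398.10556769   0.         250.4859127 ]
 [  0.         398.10556769 200.11627405]
 [  0.           0.           1.        ]] [ 0.42399149 -0.11899936  1.12391511] [-3.03211067 -0.00689463 -1.58765476]
[ 0.19695188 -0.59288646  0.24781125] [-3.14064155e+00  8.63765443e-05  3.20798441e-01] 0.1 0.08555194060786177 0.017
```

View pics/scene0.png

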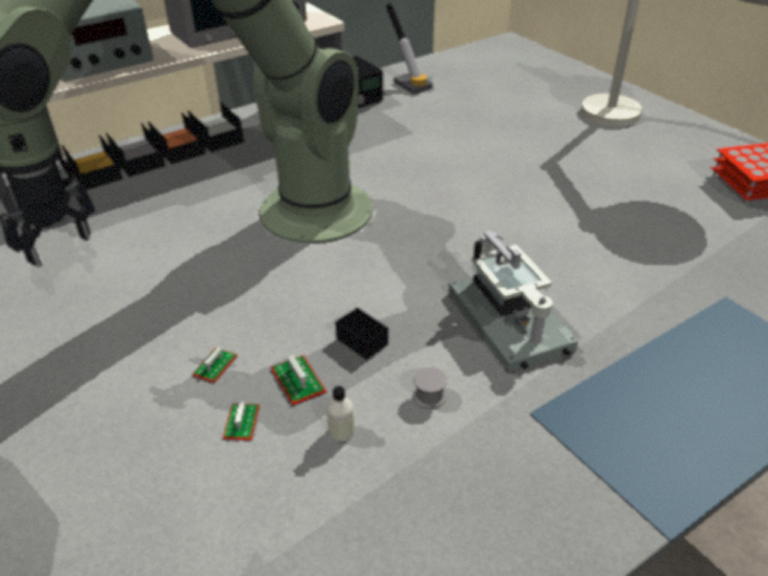

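View pics/top0.png

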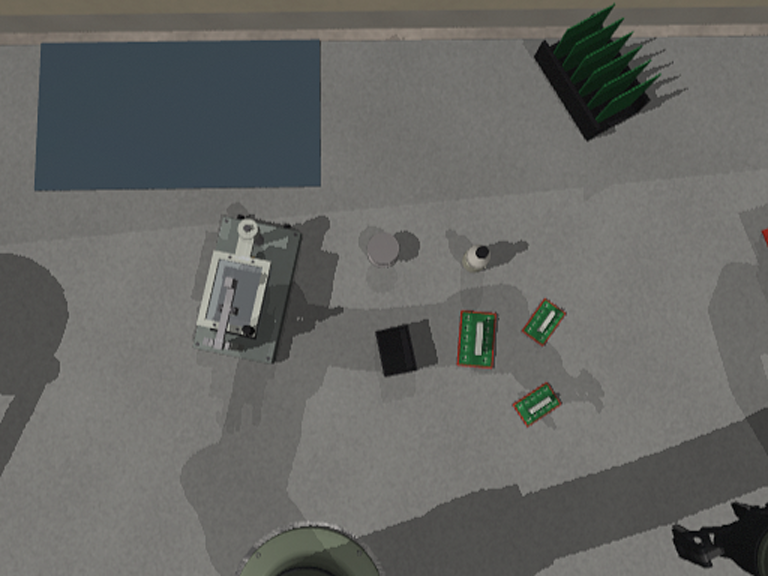

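The top view shows the jig at about (245,290), with its hinge at (248,228) and latch nose at (225,345). The large carrier is at (478,338) beside two small decoys. The bin is at (400,350), the reel at (383,248) and the flux bottle at (478,257). I'll enlarge the jig and carrier.

```bash
cat > h.py <<'E'
import numpy as np, cv2
from scipy.spatial.transform import Rotation as R
from workcell import observe, grab_frame, bot
def ray(f,u,v):
    return R.from_euler('xyz',f["orientation"]).apply(np.linalg.solve(f["mtx"],[u,v,1.]))
def onplane(f,u,v,z):
    d=ray(f,u,v); c=np.array(f["xyz"]); return c+d*(z-c[2])/d[2]
def proj(f,p):
    q=R.from_euler('xyz',f["orientation"]).inv().apply(np.atleast_2d(p)-np.array(f["xyz"]))@f["mtx"].T
    return q[:,:2]/q[:,2:]
def crop(f,u,v,w,h,k):
    return cv2.resize(np.ascontiguousarray(f["image"][v:v+h,u:u+w,::-1]),None,fx=k,fy=k,interpolation=cv2.INTER_CUBIC)
E
python3 - <<'E'
from h import *
f=grab_frame("top")
a=crop(f,125,138,80,110,5);b=crop(f,295,195,80,110,5)
cv2.imwrite("pics/crop1.png",np.hstack([a,b]))
E
```

```text
(no output)
```

View pics/crop1.png

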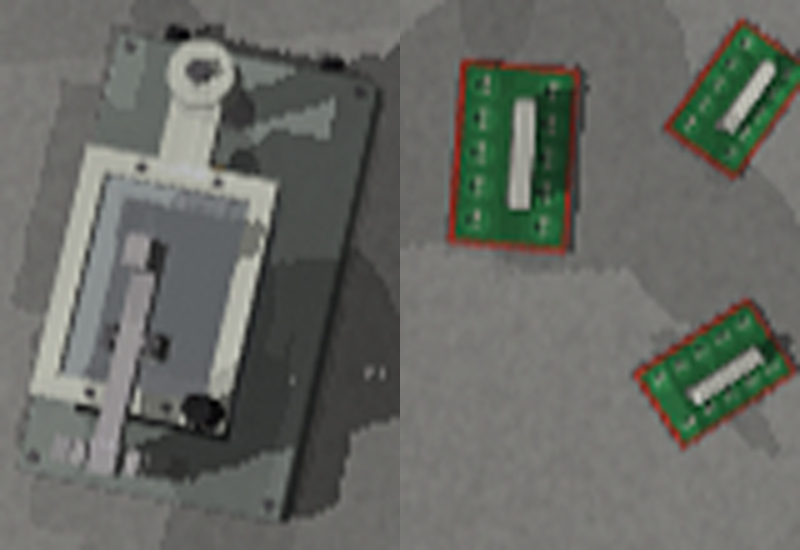

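Left crop: hinge top at (202,72), base corners (112,27), (380,90), (285,518), (18,468), pull post at (205,412), thumb lever top at (138,250). Right crop: carrier corners (463,62), (581,70), (570,250), (448,240). I'll fit the poses.

```bash
cat > fit.py <<'E'
from h import *
from scipy.optimize import least_squares
f=grab_frame("top")
def fit(P,px,x0):
    P=np.array(P,float);px=np.array(px,float)
    def w(s): return P@R.from_euler('z',s[2]).as_matrix().T+[s[0],s[1],0]
    r=least_squares(lambda s:(proj(f,w(s))-px).ravel(),x0,loss='soft_l1'); 
    print(np.round(r.x,4),'resid px',np.round((proj(f,w(r.x))-px),1).tolist()); return r.x,w
o=np.array([125,138.]);
J=[(155,75,30),(155,-75,30),(-97,-75,30),(-97,75,30),(75,50,118),(75,-50,118),(-55,50,118)]
jp=np.array([(112,27),(380,90),(285,518),(18,468),(87,146),(278,182),(30,392)])/5+o
x,w=fit(np.array(J)/1e3,jp,[.6,.2,0.])
g=R.from_euler('z',x[2])
for n,p in dict(hinge=(122,0,124),thumb=(22,0,167),pull=(-47,-42,154),nest=(0,0,58)).items():
    q=g.apply(np.array(p)/1e3)+[x[0],x[1],0]; print(n,np.round(q,4),np.round((proj(f,q)[0]-o)*5))
o2=np.array([295,195.])
C=[(52,33,8),(52,-33,8),(-52,-33,8),(-52,33,8)]
cp=(np.array([(463,62),(581,70),(570,250),(448,240)])-[400,0])/5+o2
x,w=fit(np.array(C)/1e3,cp,[.5,-.1,0.])
E
python3 fit.py
```

```text
[ 0.541   0.114  -0.2081] resid px [[0.8, 0.2], [-0.3, -2.4], [-0.1, 1.0], [-0.5, 0.5], [0.0, -0.4], [0.1, -0.2], [0.1, 0.2]]
hinge [0.6603 0.0888 0.124 ] [200.  71.]
thumb [0.5625 0.1095 0.167 ] [137. 250.]
pull [0.4863 0.0826 0.154 ] [197. 408.]
nest [0.541 0.114 0.058] [177. 318.]
[ 0.4705 -0.3171 -0.1044] resid px [[0.1, -0.8], [-0.1, -0.4], [-0.4, 0.6], [0.4, 0.5]]
```

```bash
for i in 1 2; do python3 -m crank '{"linear":[[0.29,0.56,0],[0.29,0.56,0],[0.29,0.56,0],[0.29,0.56,0]],"delta_rot":[[0,0,1],[0,0,1],[0,0,1],[0,0,1]],"fingers":[0,0,0,0]}'; done; python3 -c "
from h import *; s=observe(); print(s['qpos'],s['tool_rot'])"
```

```text
clock: 0.6
position: [0.2724, -0.4486, 0.2486]
tool_rot: [-3.141, -0.001, 0.856]
force: [-0.3, -1.4, 0.7]
grip_width: 0.0429
finger_force: 0.0
clock: 1.0
position: [0.3443, -0.3086, 0.2486]
tool_rot: [3.141, -0.001, 1.38]
force: [-0.6, -1.2, 0.1]
grip_width: 0.0427
finger_force: 0.0
[ 0.92050062  0.28205744 -0.38323447  1.99626561  0.133373    0.88678344
  0.27559715] [ 3.14090072e+00 -8.25614026e-04  1.37989197e+00]
```

```bash
for i in 1 2 3; do python3 -m crank '{"linear":[[0.29,0.557,0],[0.29,0.557,0],[0.29,0.557,0],[0.29,0.557,0]],"delta_rot":[[0,0,0.99],[0,0,0.99],[0,0,0.99],[0,0,0.99]],"fingers":[0,0,0,0]}' 40|head -3; done; python3 -c "
from h import *; s=observe(); print(s['qpos'],s['force'],s['tool_rot'])
f=grab_frame('scene'); g=grab_frame('top')
cv2.imwrite('pics/a.png',np.hstack([crop(f,270,110,130,150,3),crop(g,115,130,110,150,3)]))"
```

```text
clock: 1.4
position: [0.4167, -0.169, 0.2487]
tool_rot: [3.14, -0.0, 1.899]
clock: 1.8
position: [0.4888, -0.0292, 0.2486]
tool_rot: [3.139, -0.0, 2.417]
clock: 2.2
position: [0.5605, 0.1104, 0.2482]
tool_rot: [3.138, -0.0, 2.934]
[ 0.27249296  0.54490604 -0.81634991  1.71664822  0.44100666  1.07281021
  0.67649609] [-0.49790566 -1.03409989  0.16188544] [ 3.13818444e+00 -3.64383855e-04  2.93402048e+00]
```

View pics/a.png

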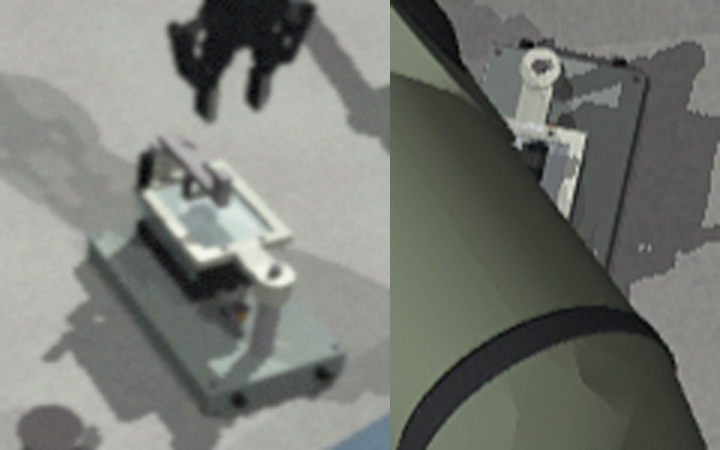

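The gripper (right picture half-hidden by the arm) hangs over the lever, which the left crop shows at (220,188). Descending and gripping.

```bash
python3 -m crank '{"linear":[[0.008,-0.004,-0.18],[0.008,-0.004,-0.3],[0.008,-0.004,-0.36],[0.008,-0.004,-0.36]],"delta_rot":[[0,0,0],[0,0,0],[0,0,0],[0,0,0]],"fingers":[0,0,0,0]}' 20;  python3 -m crank '{"linear":[[0,0,0],[0,0,0],[0,0,0],[0,0,0],[0,0,0]],"delta_rot":[[0,0,0],[0,0,0],[0,0,0],[0,0,0],[0,0,0]],"fingers":[-1,-1,-1,-1,-1]}' 20
```

```text
clock: 2.7
position: [0.5607, 0.1025, 0.1571]
tool_rot: [-3.14, -0.002, 2.921]
force: [-0.4, 0.3, 0.8]
grip_width: 0.0426
finger_force: 0.0
clock: 3.2
position: [0.5634, 0.1098, 0.1606]
tool_rot: [3.131, 0.004, 2.926]
force: [11.8, 32.9, -16.8]
grip_width: 0.0118
finger_force: 20.6
```

```bash
python3 -m crank '{"linear":[[0,0,0],[0,0,0]],"delta_rot":[[0,0,0],[0,0,0]],"fingers":[-1,-1]}' 20
```

```text
clock: 3.4
position: [0.5634, 0.1098, 0.1606]
tool_rot: [3.131, 0.004, 2.926]
force: [12.1, 34.3, -17.2]
grip_width: 0.012
finger_force: 20.6
```

```bash
python3 -m crank '{"linear":[[0.006,0.026,0],[0.006,0.026,0],[0.006,0.026,0]],"delta_rot":[[0,0,0],[0,0,0],[0,0,0]],"fingers":[-1,-1,-1]}' 20
```

```text
clock: 3.7
position: [0.5638, 0.1106, 0.1598]
tool_rot: [3.14, 0.002, 2.923]
force: [1.5, 4.2, 6.3]
grip_width: 0.0116
finger_force: 21.8
```

```bash
python3 -m crank '{"linear":[[0.006,-0.001,-0.018],[0.011,-0.002,-0.036],[0.016,-0.003,-0.05],[0.016,-0.003,-0.05]],"delta_rot":[[0,0,0],[0,0,0],[0,0,0],[0,0,0]],"fingers":[-1,-1,-1,-1]}' 20; python3 -c "
from h import *
f=grab_frame('scene')
cv2.imwrite('pics/b.png',crop(f,270,130,100,100,6))"
```

```text
clock: 4.1
position: [0.5679, 0.1097, 0.1469]
tool_rot: [3.14, 0.002, 2.923]
force: [1.7, 4.3, 2.8]
grip_width: 0.0117
finger_force: 22.4
```

View pics/b.png

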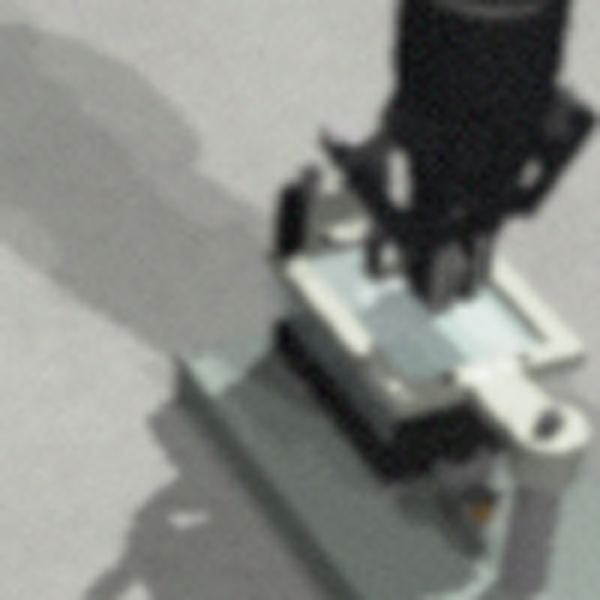

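The gripper holds the lever, and the nose stands up at (310,180). TCP fell 12.9 mm, so the latch is at about 0.29 rad. Now work out the arc.

```bash
cat > arc.py <<'E'
from h import *
H=np.array([.6603,.0888]);p=np.array([.5679,.1097])
for t in (0,22,44,66,88):
    a=[np.round((R.from_euler('z',-np.radians(t+k)).as_matrix()[:2,:2]-R.from_euler('z',-np.radians(t)).as_matrix()[:2,:2])@(p-H)/.25,3).tolist() for k in (5.5,11,16.5,22)]
    print(t,a,round(22/30,3))
E
python3 arc.py
```

```text
0 [[0.01, 0.035], [0.023, 0.069], [0.039, 0.102], [0.058, 0.132]] 0.733
22 [[0.022, 0.029], [0.047, 0.055], [0.074, 0.08], [0.104, 0.101]] 0.733
44 [[0.031, 0.018], [0.064, 0.034], [0.099, 0.046], [0.134, 0.055]] 0.733
66 [[0.036, 0.005], [0.072, 0.007], [0.109, 0.006], [0.145, 0.001]] 0.733
88 [[0.035, -0.008], [0.07, -0.02], [0.103, -0.035], [0.134, -0.054]] 0.733
```

```bash
python3 -m crank '{"linear":[[0.01,0.035,0],[0.023,0.069,0],[0.039,0.102,0],[0.058,0.132,0],[0.058,0.132,0]],"delta_rot":[[0,0,-0.183],[0,0,-0.367],[0,0,-0.55],[0,0,-0.733],[0,0,-0.733]],"fingers":[-1,-1,-1,-1,-1]}' 20
```

```text
clock: 4.65
position: [0.5823, 0.143, 0.1469]
tool_rot: [3.14, 0.001, 2.537]
force: [0.2, -0.4, 1.2]
grip_width: 0.0119
finger_force: 22.3
```

```bash
python3 -m crank '{"linear":[[0.022,0.029,0],[0.047,0.055,0],[0.074,0.08,0],[0.104,0.101,0],[0.104,0.101,0]],"delta_rot":[[0,0,-0.183],[0,0,-0.367],[0,0,-0.55],[0,0,-0.733],[0,0,-0.733]],"fingers":[-1,-1,-1,-1,-1]}' 20; python3 -c "
from h import *;print(observe()['qpos'])"
```

```text
clock: 5.15
position: [0.608, 0.1682, 0.1465]
tool_rot: [3.14, -0.0, 2.155]
force: [-2.3, 2.9, 4.1]
grip_width: 0.0115
finger_force: 22.6
[-0.01300395  0.69609537 -0.53513012  1.65079471  0.42595539  0.91215649
 -0.12594208]
```

```bash
python3 -m crank '{"linear":[[0.031,0.018,0],[0.064,0.034,0],[0.099,0.046,0],[0.134,0.055,0],[0.134,0.055,0]],"delta_rot":[[0,0,-0.183],[0,0,-0.367],[0,0,-0.55],[0,0,-0.733],[0,0,-0.733]],"fingers":[-1,-1,-1,-1,-1]}' 20
python3 -m crank '{"linear":[[0.036,0.005,0],[0.072,0.007,0],[0.109,0.006,0],[0.145,0.001,0],[0.145,0.001,0]],"delta_rot":[[0,0,-0.183],[0,0,-0.367],[0,0,-0.55],[0,0,-0.733],[0,0,-0.733]],"fingers":[-1,-1,-1,-1,-1]}' 20
python3 -m crank '{"linear":[[0.018,-0.003,0],[0.035,-0.008,0],[0.035,-0.008,0]],"delta_rot":[[0,0,-0.09],[0,0,-0.183],[0,0,-0.183]],"fingers":[-1,-1,-1]}' 20
```

```text
clock: 5.65
position: [0.6414, 0.1819, 0.1463]
tool_rot: [3.141, -0.001, 1.772]
force: [-1.3, 5.5, 2.1]
grip_width: 0.0111
finger_force: 22.5
clock: 6.15
position: [0.6779, 0.182, 0.1463]
tool_rot: [3.141, -0.002, 1.388]
force: [0.6, 7.1, 1.9]
grip_width: 0.0119
finger_force: 22.3
clock: 6.45
position: [0.6863, 0.18, 0.1463]
tool_rot: [3.141, -0.002, 1.294]
force: [1.8, 7.1, 0.1]
grip_width: 0.0116
finger_force: 22.2
```

```bash
python3 -m crank '{"linear":[[0,0,0],[0,0,0],[0,0,0]],"delta_rot":[[0,0,0],[0,0,0],[0,0,0]],"fingers":[0,0,0]}' 20
python3 -m crank '{"linear":[[0,0,0.2],[0,0,0.4],[0,0,0.4],[0,0,0.4]],"delta_rot":[[0,0,0],[0,0,0],[0,0,0],[0,0,0]],"fingers":[0,0,0,0]}' 20; python3 -c "
from h import *;print(observe()['qpos'])"
```

```text
clock: 6.75
position: [0.6859, 0.1787, 0.1459]
tool_rot: [-3.141, 0.001, 1.293]
force: [0.9, -0.3, -1.3]
grip_width: 0.0423
finger_force: 0.0
clock: 7.15
position: [0.6864, 0.1793, 0.2472]
tool_rot: [3.14, -0.001, 1.292]
force: [-0.6, -0.6, -0.8]
grip_width: 0.0426
finger_force: 0.0
[-0.1502918   0.6783255  -0.32757152  1.33667593  0.22267096  1.16037106
 -0.77707043]
```

```bash
for i in 1 2 3 4; do python3 -m crank '{"linear":[[-0.216,-0.496,0],[-0.216,-0.496,0],[-0.216,-0.496,0],[-0.216,-0.496,0]],"delta_rot":[[0,0,0.835],[0,0,0.835],[0,0,0.835],[0,0,0.835]],"fingers":[0,0,0,0]}' 20|head -3; done; python3 -c "
from h import *;print(observe()['qpos'],observe()['tool_rot'])
f=grab_frame('scene'); g=grab_frame('top')
cv2.imwrite('pics/c.png',np.hstack([crop(f,130,110,270,180,2)[:, :400],crop(g,110,120,200,180,2)]))"
```

```text
clock: 7.55
position: [0.6304, 0.0494, 0.2448]
tool_rot: [-3.139, 0.003, 1.73]
clock: 7.95
position: [0.576, -0.0738, 0.2447]
tool_rot: [-3.138, 0.0, 2.166]
clock: 8.35
position: [0.5216, -0.1975, 0.2446]
tool_rot: [-3.139, -0.002, 2.603]
clock: 8.75
position: [0.4674, -0.3211, 0.2444]
tool_rot: [-3.141, -0.002, 3.039]
[ 1.00051656  0.5147603  -0.71016613  1.73270311  0.38254956  1.0393982
  1.62461625] [-3.14129312e+00 -2.33784301e-03  3.03925099e+00]
```

View pics/c.png

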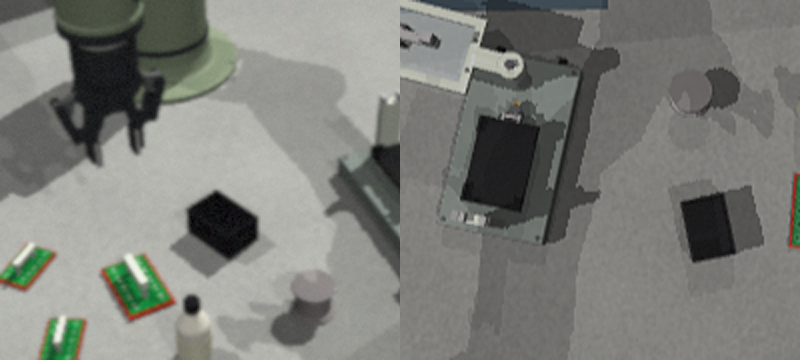

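The gate stands wide open, with its hinge at (512,66). The nest is clear (corners about (482,114) to (525,212)), and its centre agrees with the fit to about 1 px. Settling over the carrier.

```bash
python3 -m crank '{"linear":[[0,0,0],[0,0,-0.2],[0,0,-0.4],[0,0,-0.5],[0,0,-0.5]],"delta_rot":[[0,0,0],[0,0,0],[0,0,0],[0,0,0],[0,0,0]],"fingers":[0,0,0,0,0]}' 20; python3 - <<'E'
from h import *
g=grab_frame("top")
im=crop(g,130,155,70,90,6)
cv2.imwrite("pics/nest.png",im)
E
```

```text
clock: 9.35
position: [0.4695, -0.3139, 0.1179]
tool_rot: [3.139, -0.004, 3.042]
force: [-0.1, 0.4, 1.1]
grip_width: 0.0426
finger_force: 0.0
```

View pics/nest.png

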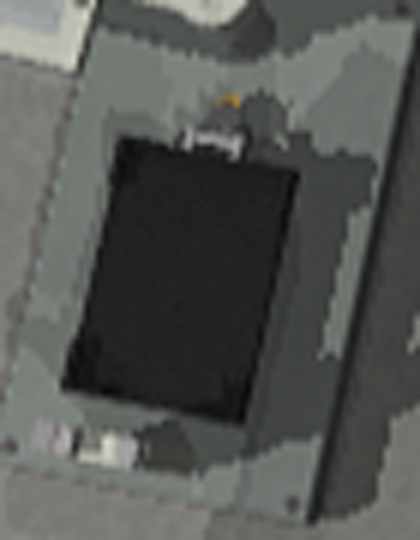

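```bash
python3 -m crank '{"linear":[[0.004,-0.013,-0.15],[0.004,-0.013,-0.28],[0.004,-0.013,-0.34],[0.004,-0.013,-0.34],[0.004,-0.013,-0.34]],"delta_rot":[[0,0,0],[0,0,0],[0,0,0],[0,0,0],[0,0,0]],"fingers":[0,0,0,0,0]}' 20;python3 -m crank '{"linear":[[0,0,0],[0,0,0],[0,0,0],[0,0,0],[0,0,0]],"delta_rot":[[0,0,0],[0,0,0],[0,0,0],[0,0,0],[0,0,0]],"fingers":[-1,-1,-1,-1,-1]}' 50
```

```text
clock: 9.9
position: [0.4721, -0.3197, 0.0375]
tool_rot: [-3.141, 0.002, 3.041]
force: [-0.4, -0.3, 0.7]
grip_width: 0.0425
finger_force: 0.0
clock: 10.4
position: [0.4717, -0.3199, 0.0372]
tool_rot: [-3.141, 0.001, 3.041]
force: [-2.6, 2.4, 13.9]
grip_width: 0.0108
finger_force: 49.3
```

```bash
python3 -m crank '{"linear":[[0,0,0.05],[0,0,0.2],[0,0,0.4],[0,0,0.5],[0,0,0.5]],"delta_rot":[[0,0,0],[0,0,0],[0,0,0],[0,0,0],[0,0,0]],"fingers":[-1,-1,-1,-1,-1]}' 50; python3 - <<'E'
from h import *
f=grab_frame("scene");g=grab_frame("top")
p=observe()["position"]
u=proj(f,p)[0].astype(int);v=proj(g,p)[0].astype(int);print(p,u,v)
cv2.imwrite("pics/d.png",np.hstack([crop(f,u[0]-45,u[1]-50,90,110,4),crop(g,v[0]-50,v[1]-50,100,110,4)]))
E
```

```text
clock: 10.9
position: [0.4724, -0.3204, 0.1652]
tool_rot: [-3.139, 0.005, 3.041]
force: [1.1, -0.0, -3.6]
grip_width: 0.0108
finger_force: 49.8
[ 0.47078147 -0.31991462  0.16142539] [191 209] [330 223]
```

View pics/d.png

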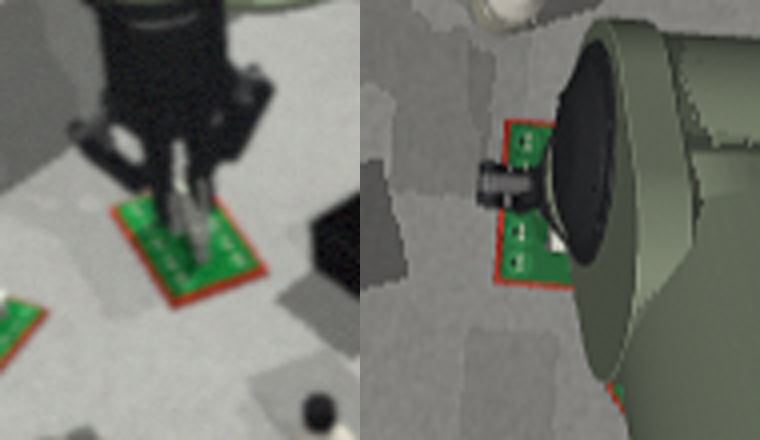

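The carrier hangs level in the grip. In the top half its left edge runs from (507,120) to (495,283), which gives the offset along the handle.

```bash
python3 - <<'E'
from h import *
g=grab_frame("top"); o=np.array([280,173.]); z=.132
c=[onplane(g,*(np.array(q)/4+o),z) for q in ((507-360,120),(495-360,283))]
L=c[0]-c[1]; yaw=np.arctan2(L[1],L[0]); m=(c[0]+c[1])/2
ctr=m[:2]-.033*np.array([-np.sin(yaw),np.cos(yaw)])
s=observe(); print("len",np.linalg.norm(L),"yaw",yaw,"centre",ctr,"tcp",s["position"],s["tool_rot"])
E
```

```text
len 0.1019991077988701 yaw -0.10812984058188718 centre [ 0.46868423 -0.32099947] tcp [ 0.47046397 -0.31962891  0.16047141] [ 3.14157488e+00 -7.96140091e-04  3.04062137e+00]
```

```bash
for i in 1 2; do python3 -m crank '{"linear":[[0.03,0.17,0],[0.06,0.35,0],[0.09,0.53,0],[0.12,0.7,0],[0.143,0.868,0]],"delta_rot":[[0,0,-0.1],[0,0,-0.102],[0,0,-0.102],[0,0,-0.102],[0,0,-0.102]],"fingers":[-1,-1,-1,-1,-1]}' 50|head -3; done; python3 -m crank '{"linear":[[0,0,0],[0,0,0],[0,0,0],[0,0,0]],"delta_rot":[[0,0,0],[0,0,0],[0,0,0],[0,0,0]],"fingers":[-1,-1,-1,-1]}' 50; python3 -c "
from h import *
print(observe()['qpos'])"
```

```text
clock: 11.55
position: [0.5063, -0.1007, 0.1597]
tool_rot: [3.141, -0.002, 2.988]
clock: 12.05
position: [0.542, 0.1162, 0.1596]
tool_rot: [-3.141, -0.002, 2.934]
clock: 12.45
position: [0.5424, 0.1131, 0.1604]
tool_rot: [-3.141, -0.001, 2.932]
force: [0.2, 0.4, -1.5]
grip_width: 0.0108
finger_force: 49.9
[ 0.15748403  0.5977203  -0.65938352  1.84400919  0.47153073  0.8624836
  0.62867215]
```

```bash
python3 -m crank '{"linear":[[0,0.005,-0.1],[0,0.005,-0.18],[0,0.005,-0.21],[0,0.005,-0.21],[0,0.005,-0.21]],"delta_rot":[[0,0,0],[0,0,0],[0,0,0],[0,0,0],[0,0,0]],"fingers":[-1,-1,-1,-1,-1]}' 50; python3 - <<'E'
from h import *
f=grab_frame("scene");g=grab_frame("top")
im=crop(f,295,135,110,110,5)
# predicted carrier plate outline drawn (nest pose, z of plate underside .070/.078) thin
x=np.array([.541,.1145,0]);r=R.from_euler('z',-.208)
for z,c in ((.066,(255,255,0)),):
    P=r.apply(np.array([(55,36,0),(55,-36,0),(-55,-36,0),(-55,36,0)])/1e3)+x+[0,0,z]
    q=((proj(f,P)-[295,135])*5).astype(int); cv2.polylines(im,[q],True,c,1)
cv2.imwrite("pics/e.png",im)
E
```

```text
clock: 12.95
position: [0.5429, 0.1155, 0.109]
tool_rot: [3.141, 0.001, 2.934]
force: [0.0, -0.1, -2.3]
grip_width: 0.0109
finger_force: 49.8
```

View pics/e.png

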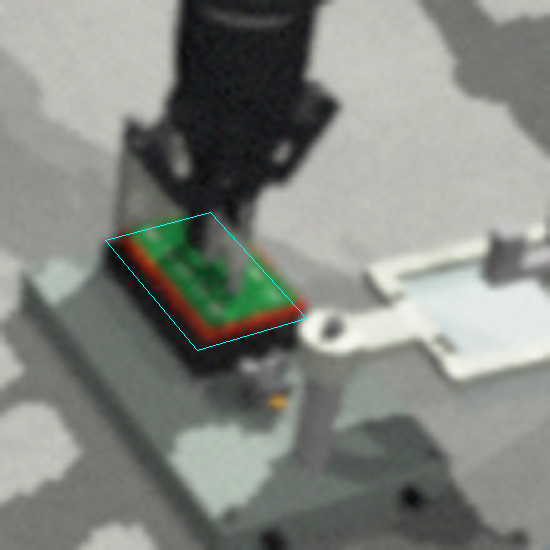

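The carrier hangs squarely over the nest. Its lower corners at (210,340), (305,312) and (120,235) match the outline of the opening. Lowering gently.

```bash
python3 -m crank '{"linear":[[0,0,-0.012],[0,0,-0.024],[0,0,-0.036],[0,0,-0.036]],"delta_rot":[[0,0,0],[0,0,0],[0,0,0],[0,0,0]],"fingers":[-1,-1,-1,-1]}' 50; python3 -m crank '{"linear":[[0,0,-0.012],[0,0,-0.02],[0,0,-0.02]],"delta_rot":[[0,0,0],[0,0,0],[0,0,0]],"fingers":[-1,-1,-1]}' 50
```

```text
clock: 13.45
position: [0.5423, 0.1156, 0.0989]
tool_rot: [-3.141, -0.001, 2.934]
force: [0.1, -0.3, -2.5]
grip_width: 0.0111
finger_force: 49.8
clock: 13.75
position: [0.5426, 0.1157, 0.0942]
tool_rot: [3.142, 0.0, 2.934]
force: [0.0, -0.1, 1.6]
grip_width: 0.0106
finger_force: 50.4
```

Contact at floor height with no side force, so it is between the fences. Pressing in small steps.

```bash
python3 -m crank '{"linear":[[0,0,-0.01],[0,0,-0.02],[0,0,-0.03],[0,0,-0.04],[0,0,-0.04]],"delta_rot":[[0,0,0],[0,0,0],[0,0,0],[0,0,0],[0,0,0]],"fingers":[-1,-1,-1,-1,-1]}' 50; python3 -m crank '{"linear":[[0,0,-0.004],[0,0,-0.008],[0,0,-0.008]],"delta_rot":[[0,0,0],[0,0,0],[0,0,0]],"fingers":[-1,-1,-1]}' 50
```

```text
clock: 14.25
position: [0.5426, 0.1157, 0.0842]
tool_rot: [3.142, 0.0, 2.934]
force: [-1.4, 0.1, 4.6]
grip_width: 0.0109
finger_force: 50.9
clock: 14.55
position: [0.5426, 0.1157, 0.0823]
tool_rot: [3.142, 0.0, 2.934]
force: [-2.0, -0.7, 4.9]
grip_width: 0.0108
finger_force: 51.0
```

```bash
for i in 1 2 3; do python3 -m crank '{"linear":[[0,0,-0.002],[0,0,-0.004],[0,0,-0.004]],"delta_rot":[[0,0,0],[0,0,0],[0,0,0]],"fingers":[-1,-1,-1]}' 50 | grep -E "pos|^force"; done
```

```text
position: [0.5427, 0.1157, 0.0814]
force: [-2.1, -1.4, 5.8]
position: [0.5427, 0.1157, 0.0804]
force: [-2.1, 0.4, 7.0]
position: [0.5426, 0.1157, 0.0794]
force: [-2.4, 0.1, 7.4]
```

```bash
for i in 1 2; do python3 -m crank '{"linear":[[0,0,-0.002],[0,0,-0.004],[0,0,-0.004]],"delta_rot":[[0,0,0],[0,0,0],[0,0,0]],"fingers":[-1,-1,-1]}' 50 | grep -E "pos|^force"; done
```

```text
position: [0.5426, 0.1157, 0.0785]
force: [-3.1, 0.4, 7.4]
position: [0.5426, 0.1157, 0.0775]
force: [-2.3, -0.8, 8.0]
```

```bash
for i in 1 2 3; do python3 -m crank '{"linear":[[0,0,0.004],[0,0,0.006],[0,0,0.006]],"delta_rot":[[0,0,0],[0,0,0],[0,0,0]],"fingers":[-1,-1,-1]}' 50 | grep -E "pos|^force"; done
```

```text
position: [0.5426, 0.1157, 0.0791]
force: [-2.3, -0.6, 7.3]
position: [0.5426, 0.1157, 0.0805]
force: [-2.3, -0.6, 7.2]
position: [0.5425, 0.1156, 0.0816]
force: [0.2, -0.6, -2.1]
```

The force fell to minus the carrier's weight at about 14 mm depth, so the catch holds. Releasing.

```bash
python3 -m crank '{"linear":[[0,0,-0.001],[0,0,-0.001],[0,0,-0.001],[0,0,-0.001]],"delta_rot":[[0,0,0],[0,0,0],[0,0,0],[0,0,0]],"fingers":[-0.2,-0.2,-0.2,-0.2]}' 20; python3 -m crank '{"linear":[[0,0,0.08],[0,0,0.2],[0,0,0.4],[0,0,0.6],[0,0,0.6]],"delta_rot":[[0,0,0],[0,0,0],[0,0,0],[0,0,0],[0,0,0]],"fingers":[-0.2,-0.2,-0.2,-0.2,-0.2]}'; python3 -m crank '{"linear":[[0,-0.2,0],[0,-0.4,0],[0,-0.6,0],[0,-0.8,0],[0,-0.9,0]],"delta_rot":[[0,0,0],[0,0,0],[0,0,0],[0,0,0],[0,0,0]],"fingers":[-0.2,-0.2,-0.2,-0.2,-0.2]}'; python3 - <<'E'
from h import *
f=grab_frame("scene");g=grab_frame("top")
cv2.imwrite("pics/f.png",np.hstack([crop(f,285,130,130,130,3),crop(g,100,130,130,130,3)]))
E
```

```text
clock: 17.35
position: [0.5426, 0.1156, 0.0816]
tool_rot: [3.142, 0.0, 2.934]
force: [0.7, 0.2, -0.0]
grip_width: 0.0344
finger_force: 0.0
clock: 17.85
position: [0.5447, 0.1167, 0.2375]
tool_rot: [3.138, 0.008, 2.934]
force: [-0.8, -0.4, -1.7]
grip_width: 0.0342
finger_force: 0.0
clock: 18.35
position: [0.5419, -0.1141, 0.2313]
tool_rot: [-3.14, -0.0, 2.93]
force: [0.2, 1.1, 1.0]
grip_width: 0.034
finger_force: 0.0
```

View pics/f.png

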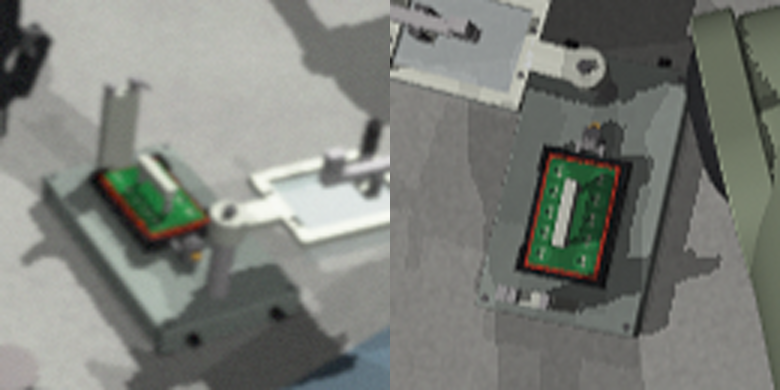

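The carrier lies flat between the fences at (570,215), held down, and the gate stands wide open with the robot clear. Handing in.

```bash
python3 -c "
from workcell import bot; print(bot.job_done())"
```

```text
the job is handed in; nothing more can be done
None
```

The job is handed in with no verdict returned: by force readings and the last picture, the carrier lies flat in the nest and is held down about 14 mm by its catch, the gate stands wide open, and the robot touches nothing.

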